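# Put the marking-out tools back in their fitted tray

## Task

Tidy away the marking-out tools that lie loose on the craft table: lay the black marker, the folded compasses, the dark scriber and the white eraser each into the cut-out of the wooden tray that was routed for it, flat on the felt floor, the scriber with its thin tip in the narrow channel. The striped pencil has no place in this tray: leave it where it lies.

Things in the scene. Friction and masses are not known exactly. Their poses are not given: they have to be found in the camera images.
- marker: black felt marker lying on the table, a round-looking barrel 136 x 12 x 13 mm (length along its y axis, grip across x); origin at the middle of its underside, z up
- compasses: folded drawing compasses lying flat, 115 mm long along its y axis; the pink head, 16 mm wide (x), 24 mm long and 8 mm high, has its centre 29 mm from the origin towards -y (grip it there, across x); the legs towards +y are 12 mm wide and only 5 mm high; a 7 mm round handle ends the -y side. Origin at the middle of the underside
- scriber: dark scriber: a ribbed dark handle with a thin metal tip, 136 mm long along its y axis; the handle, 27 mm wide (x) and 24 mm high, runs from y = -24 to +68 mm (grip it across x at about y = +22 mm), the tip points to -y and ends at y = -68 mm. Origin at the underside
- eraser: small white boxed eraser, 34 mm long (y) x 21 mm (x, grip across this) x 12 mm high; origin at the middle of its underside
- pencil: blue and white striped pencil, 128 x 8 x 8 mm, length along its y axis; it has no cut-out in the tray and stays where it lies; origin at the middle of its underside
- marker_place (a point): centre, on the felt floor, of the marker's cut-out in the tray: a straight lane 150 mm long (y) x 24 mm wide (x), 6 mm deep, with a 44 x 32 mm finger recess across its middle. The tray is fixed and holds four light plywood inserts side by side, each 164 x 62 mm, grey felt floor, top 18 mm above the table (the tray's rim is lower); which insert is where changes. Seen from the robot, the y axis of each place points roughly towards the robot, z up
- compasses_place (a point): centre, on the felt floor, of the compasses' cut-out: a straight lane 128 mm long (y) x 28 mm wide (x), 4 mm deep, with a 44 x 32 mm finger recess across it 29 mm from the centre towards -y, where the pink head lies; y roughly towards the robot, z up
- scriber_place (a point): point on the felt floor of the scriber's cut-out on which the scriber's origin belongs, axes in line with the scriber's: a wide part for the handle, 40 mm (x), from y = -31 to +75 mm (with a 52 x 32 mm finger recess at y = +22 mm), and a narrow channel for the tip, 18 mm (x), from y = -31 to -75 mm; 6 mm deep; y (handle end) roughly towards the robot, z up
- eraser_place (a point): centre, on the felt floor, of the eraser's cut-out: 46 mm (y) x 33 mm (x), 6 mm deep, widened to 46 mm (x) over the middle 20 mm; it is the short cut-out at the robot's end of an insert whose other, longer lane already holds a white glue stick (fixed, leave it); y roughly towards the robot, z up

How it is judged (in metres and radians):
At the end, for the whole second after the job is handed in: Each of the four tools lies flat in its own cut-out: within 12 mm of its place, less than 3 mm above the felt, tilted under 0.1 rad, in line within 0.2 rad (either way round; the scriber tip in its channel), released and at rest; the pencil moved less than 30 mm (horizontal distance between marker and marker_place below 0.012 m and z of marker in the frame of marker_place below 0.003 m and angle between each of marker, compasses, scriber, eraser's own z axis and vertical below 0.1 rad and angle between the y axis of marker and the y axis of marker_place, either way round below 0.2 rad and linear speed of each of marker, compasses, scriber, eraser below 0.02 m/s and contact force between each of marker, compasses, scriber, eraser and the fingers below 0.05 N and horizontal distance between compasses and compasses_place below 0.012 m and z of compasses in the frame of compasses_place below 0.003 m and angle between the y axis of compasses and the y axis of compasses_place, either way round below 0.2 rad and horizontal distance between scriber and scriber_place below 0.012 m and z of scriber in the frame of scriber_place below 0.003 m and angle between the y axis of scriber and the y axis of scriber_place, either way round below 0.2 rad and horizontal distance between eraser and eraser_place below 0.012 m and z of eraser in the frame of eraser_place below 0.003 m and angle between the y axis of eraser and the y axis of eraser_place, either way round below 0.2 rad and distance of pencil from where it was at the start of the episode below 0.03 m); the robot touches nothing.
It fails at once if the pencil was pushed or carried away (distance of pencil from where it was at the start of the episode above 0.03 m).
It also fails if it takes over 93 s, if anything falls off the work surface, if the arm or the gripper's body presses on something with over 40 N, if the wrist force passes 120 N, or if a joint passes its speed limit or range.

## Robot

A 6-joint arm with a two-finger parallel gripper is mounted at the origin on the work surface; the furniture and walls round the work are solid. World frame = base frame: x ahead of the robot, y to its left, z up, the work surface at z = 0. Lengths are in mm, angles in rad, forces in N, time in s.
With the tool pointing down it reaches from about 350 to 975 mm from the base axis. Payload 7.1 kg.
Tool frame: the origin (TCP) lies on the front face of the gripper's body, between the roots of the fingers; the fingertips stand 80 mm ahead of it and the grasp point (between the pads) lies 61 mm ahead of it; z points along the fingers, y is the line along which they close (so a half turn about z gives the same grasp; the last joint's range is limited). The gripper opens to 88 mm and grips with 3 to 60 N. Pads are 20 mm wide; open, the fingers measure 115 mm over their backs; the gripper's body (75 mm by 178 mm) begins 61 mm behind the grasp point.
Start: joints at [-1.363, 0.423, 1.63, -0, 1.089, -0.019], TCP at [140.557, -608.974, 302.675] pointing down, gripper open.
Joint ranges: [-3, 3], [-0.9, 2.11], [0.09, 2.58], [-1.31, 4.45], [0.11, 2.69], [-2.54, 2.54]. Speed limits (rad/s): [2.39, 2.39, 3.01, 3.14, 3.14, 3.14].

## Interface

Orientations are given as a rotation vector (axis times angle).
In Python, from workcell import readout, vision, close_job gives the robot as it stands.
- The arm moves only by the tool servo_tool, never from a script. Its argument "plan" is a list that holds one entry, the list of rows, each a list of 7 numbers: the gripper command: -1 is fully open, 1 is shut, values between are in proportion, then the shift along the world's x, y, z in units of 40 mm (1.0 is 40 mm), then the turn, a rotation vector about the world's x, y, z in units of 5 degrees (1.0 is 5 degrees). A call has 1 to 5 rows; each row shifts and turns the commanded pose from where the row before left it; what a row does not reach is not made up. A row lasts 1/12 s, in which the tool goes at most 41.7 mm and 7.16 degrees, less where a joint would pass 70% of its speed; a pose out of reach is approached as far as the arm can. A call is refused whole if a number of a shift passes 1 or a number of a turn 1, either way. A call with a gripper value outside its range is refused whole. The fingers move at their own pace and stop on an object; the grip force is fixed at half the most. Time passes only in rows, so rows that do not move let the fingers close. It gives the time, the measured TCP pose, the force, the opening and the grip force at its end, in the units of the state.
- readout.get_obs(): the state, without advancing time (a new reading comes with each control period).
- vision.get_image(name): name is "scene" or "top"; returns the picture (480x640x3 uint8, red, green, blue); there is no depth.
- vision.camera_params(name): a dict with "fx", "fy", "cx", "cy" (pixels), "D" ([k1, k2, p1, p2, k3] as OpenCV has them; the pictures are not rectified), "rvec" (rotation vector, rad) and "tvec" (3), from world to camera coordinates, as OpenCV has them. Camera axes: x right, y down, z forward; pixel columns grow to the right and rows downward; lengths in mm; the calibration is good to about 2 mm. A picture is of the moment at which its call begins. camera_params takes no time and is no camera call.
- close_job(): hands the job in; it is judged then, once.
The state is a dict: "t": time; "qpos": joint angles; "qvel": joint speeds; "joint_torque": joint torques, N m; "ee_pos": TCP position; "orientation": TCP orientation; "ft_force": force on the tool from outside, world axes, zero at the start; "moment": the same for the moment, N m; "width": finger opening in mm; "grasp_force": force on a finger pad.
Only numpy, scipy, OpenCV 4.12 (cv2) and the standard library are available. Lean on these libraries where they do the work, as an engineer would, in place of code of your own. Each camera call takes 0.05 s, during which the arm holds its last target. There are 200 camera calls.

## Working session

There is one attempt and no reset: what is moved stays moved. The work goes in short steps, Python scripts to look and compute and a tool call to move; the robot and the scene stay as the last step left them, time stands still between calls to the robot, and variables do not carry over. Pictures are saved under pics/ and viewed, at most 14 in all, crops included, and the job is handed in when it is done.

Besides the shell and the picture viewer there is one more tool, called after "Request:" as name([rows], argument=value, ...), one row to a line, values as JSON. servo_tool: Moves the arm, as the interface text tells. Its arguments: {"type":"object","properties":{"plan":{"type":"array"}},"required":["plan"]}

```bash
mkdir -p pics; python3 - <<'E'
from workcell import readout, vision
import cv2
for n in("scene","top"):
    cv2.imwrite(f"pics/{n}0.png",vision.get_image(n)[:,:,::-1]); p=vision.camera_params(n); print(n,p)
o=readout.get_obs(); print(o)
E
```

```text
scene {'fx': 524.7894207445829, 'fy': 524.7894207445829, 'cx': 313.5153967019779, 'cy': 232.2152112441866, 'D': array([0.01819557, 0.        , 0.        , 0.        , 0.        ]), 'rvec': array([ 0.87961315, -2.79425196,  0.69198223]), 'tvec': array([ 388.36054199,  280.04291743, 1327.86881544])}
top {'fx': 583.2728691339365, 'fy': 583.2728691339365, 'cx': 321.22220226996836, 'cy': 236.53324045149765, 'D': array([-0.15567613,  0.        ,  0.        ,  0.        ,  0.        ]), 'rvec': array([ 2.1026648 , -2.14883973,  0.2051646 ]), 'tvec': array([   9.70774301,  463.13739759, 1314.69626186])}
{'t': 0.1, 'qpos': array([-1.36302685e+00,  4.23771000e-01,  1.63055990e+00,  4.78431011e-06,
        1.08862335e+00, -1.89791545e-02]), 'qvel': array([-0.00163866, -0.0030154 , -0.00234573, -0.00125605,  0.00060281,
        0.00081811]), 'joint_torque': array([-4.48369801e-04, -5.45616853e+01, -2.74323964e+01,  6.45665545e-02,
        1.88181567e-02, -2.39264318e-05]), 'ee_pos': array([ 140.46834409, -608.62751964,  301.99634498]), 'orientation': array([-3.12007682e+00, -3.55256505e-01,  1.94882350e-04]), 'ft_force': array([0.14544226, 0.15040286, 0.14010808]), 'moment': array([-0.07592467,  0.00830207, -0.00665717]), 'grasp_force': 0.0, 'width': 87.7382124789008}
```

View pics/top0.png

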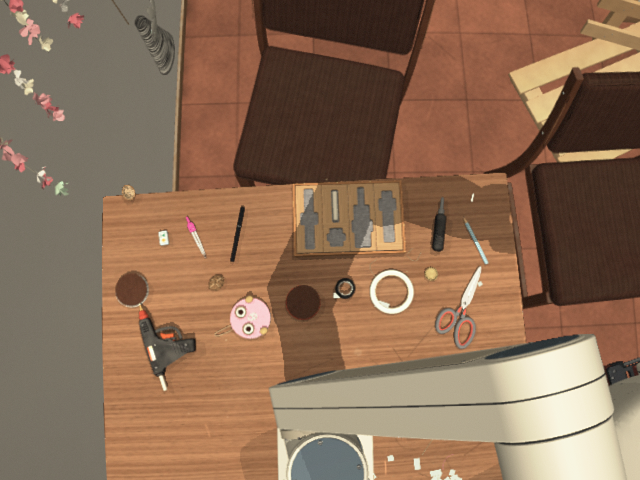

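View pics/scene0.png

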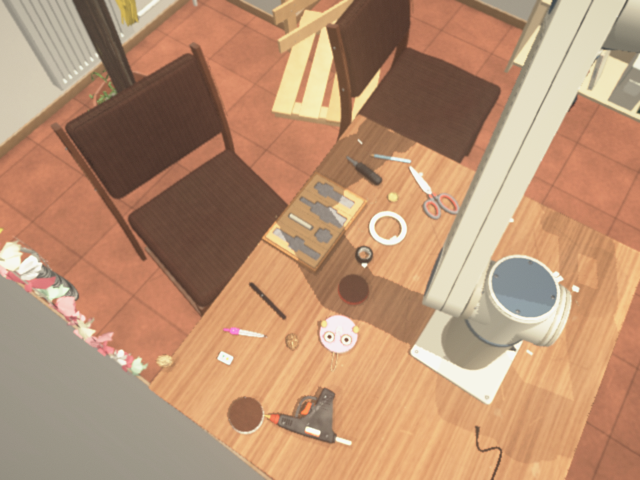

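The top view shows the eraser at (164,238), compasses (195,235), marker (237,234), tray (350,218), scriber (440,225) and pencil (476,241). I'll enlarge these areas.

```bash
python3 - <<'E'
import cv2
im=cv2.imread("pics/top0.png")
cv2.imwrite("pics/c1.png",cv2.resize(im[195:270,150:250],None,fx=8,fy=8,interpolation=cv2.INTER_CUBIC))
cv2.imwrite("pics/c2.png",cv2.resize(im[175:265,285:405+5],None,fx=6,fy=6,interpolation=cv2.INTER_CUBIC))
cv2.imwrite("pics/c3.png",cv2.resize(im[190:270,420:500],None,fx=7,fy=7,interpolation=cv2.INTER_CUBIC))
E
```

```text
(no output)
```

View pics/c1.png

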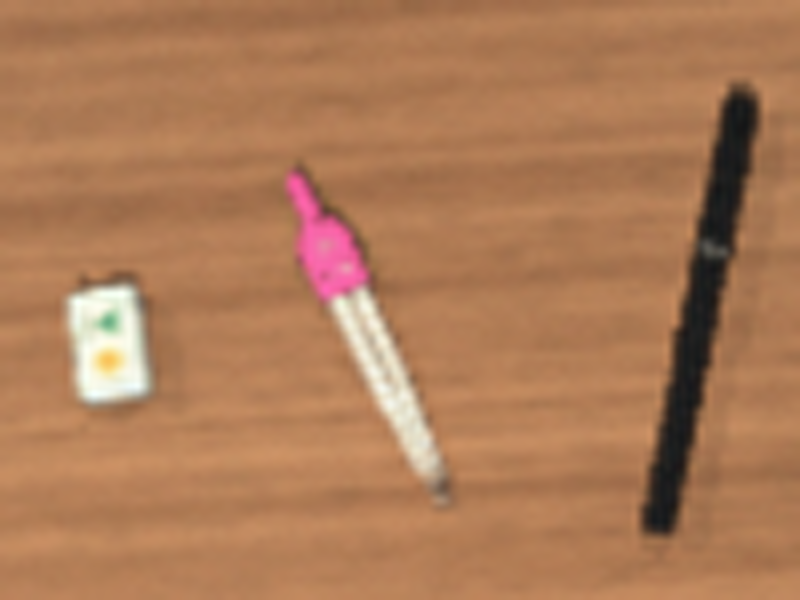

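View pics/c2.png

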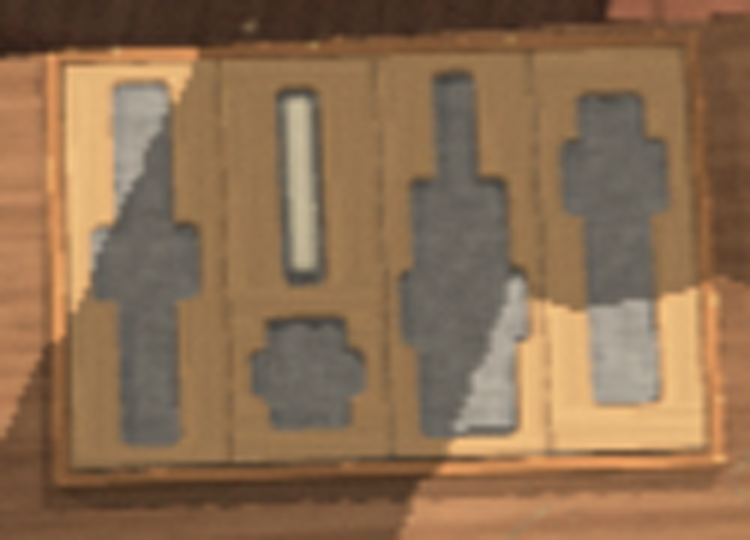

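View pics/c3.png

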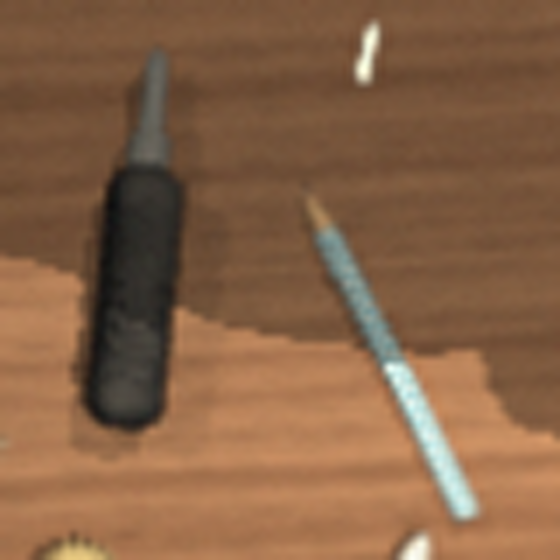

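The left crop shows the compasses' pink head and the scriber's tip both pointing away from the robot, which matches their cut-outs. The tray cut-outs from left to right are marker, glue stick with eraser, scriber, compasses. Next I'll convert the pixels to positions.

```bash
cat > h.py <<'E'
import numpy as np, cv2
from scipy.spatial.transform import Rotation as R
from workcell import readout, vision
def ray(n,uv,z):
    p=vision.camera_params(n);K=np.array([[p['fx'],0,p['cx']],[0,p['fy'],p['cy']],[0,0,1]])
    q=cv2.undistortPoints(np.array([[uv]],float),K,p['D'])[0,0]
    M=R.from_rotvec(p['rvec']).as_matrix();c=-M.T@p['tvec'];d=M.T@np.array([*q,1])
    return c+d*(z-c[2])/d[2]
def crop(off,s,uv): return (np.array(uv)+.5)/s-.5+np.array(off)
def line(name,off,s,far,near,zf,zn):
    a=ray('top',crop(off,s,far),zf);b=ray('top',crop(off,s,near),zn);d=b-a
    print(name,'mid',np.round((a+b)[:2]/2,1),'len',round(np.hypot(*d[:2]),1),'yaw of y deg',round(np.degrees(np.arctan2(d[1],d[0])),1),a[:2].round(1),b[:2].round(1))
E
python3 - <<'E'
from h import *
A=([150,195],8);B=([285,175],6);C=([420,190],7)
p=vision.camera_params('top');M=R.from_rotvec(p['rvec']).as_matrix();print('cam',-M.T@p['tvec'])
line('eraser',*A,(102,291),(115,399),12,12)
line('comp',*A,(293,172),(443,503),4,3)
line('comphead',*A,(320,218),(347,296),8,8)
line('marker',*A,(742,85),(657,533),7,7)
line('scriber',*C,(157,52),(122,425),12,12)
line('scrhandle',*C,(150,165),(122,425),18,12)
line('pencil',*C,(308,190),(467,520),4,4)
line('Pm',*B,(142,82),(151,445),18,18)
line('Pe',*B,(305,318),(310,428),18,18)
line('Ps',*B,(453,72),(468,434),18,18)
line('Pc',*B,(610,93),(627,404),18,18)
line('traycorner L',*B,(62,62),(70,468),18,18)
line('traycorner R',*B,(690,47),(708,450),18,18)
o=readout.get_obs();print(R.from_rotvec(o['orientation']).as_matrix().round(3))
E
```

```text
cam [ 210.96051622    9.86317964 1377.82986198]
eraser mid [474.5 380.1] len 33.6 yaw of y deg -171.5 [491.1 382.6] [457.9 377.7]
comp mid [477.1 302.8] len 113.0 yaw of y deg -155.1 [528.4 326.6] [425.9 279.1]
comphead mid [500.9 312.7] len 25.8 yaw of y deg -160.1 [513.  317.1] [488.7 308.3]
marker mid [483.2 201.3] len 138.8 yaw of y deg 169.6 [551.5 188.9] [415.  213.8]
scriber mid [ 495.3 -286.6] len 132.6 yaw of y deg 171.2 [ 560.8 -296.7] [ 429.8 -276.4]
scrhandle mid [ 474.5 -283.4] len 90.5 yaw of y deg 171.1 [ 519.2 -290.3] [ 429.8 -276.4]
pencil mid [ 453.8 -372.8] len 126.7 yaw of y deg -157.7 [ 512.4 -348.8] [ 395.2 -396.9]
Pm mid [513.3  27.7] len 148.0 yaw of y deg -179.6 [587.3  28.1] [439.2  27.2]
Pe mid [466.8 -35.2] len 44.3 yaw of y deg -179.0 [489.  -34.8] [444.7 -35.6]
Ps mid [514.9 -97.5] len 147.9 yaw of y deg -179.7 [588.9 -97.2] [440.9 -97.9]
Pc mid [ 515.3 -160.8] len 127.3 yaw of y deg -179.5 [ 578.9 -160.2] [ 451.6 -161.4]
traycorner L mid [513.5  59.7] len 165.6 yaw of y deg -179.7 [596.3  60.2] [430.7  59.2]
traycorner R mid [ 515.  -193.2] len 165.2 yaw of y deg 179.7 [ 597.6 -193.6] [ 432.4 -192.7]
[[ 0.974  0.225 -0.   ]
 [ 0.225 -0.974  0.001]
 [ 0.    -0.001 -1.   ]]
```

Request:
servo_tool([
  [[-1,0.555,0.542,-0.253,0,0,-0.29],[-1,0.555,0.542,-0.253,0,0,-0.29],[-1,0.555,0.542,-0.253,0,0,-0.29],[-1,0.555,0.542,-0.253,0,0,-0.29],[-1,0.555,0.542,-0.253,0,0,-0.29]],
])

```text
t: 0.52
ee_pos: [252.2, -499.3, 251.3]
orientation: [-3.137, -0.155, 0.0]
ft_force: [0.8, -0.6, -0.1]
width: 87.8
grasp_force: 0.0
```

Request:
servo_tool([
  [[-1,0.555,0.542,-0.253,0,0,-0.29],[-1,0.555,0.542,-0.253,0,0,-0.29],[-1,0.555,0.542,-0.253,0,0,-0.29],[-1,0.555,0.542,-0.253,0,0,-0.29],[-1,0.555,0.542,-0.253,0,0,-0.29]],
])

```text
t: 0.93
ee_pos: [363.3, -390.9, 200.8]
orientation: [-3.141, 0.044, 0.0]
ft_force: [1.5, -0.2, -0.4]
width: 87.9
grasp_force: 0.0
```

Request:
servo_tool([
  [[-1,0.555,0.542,-0.253,0,0,-0.29],[-1,0.555,0.542,-0.253,0,0,-0.29],[-1,0.555,0.542,-0.253,0,0,-0.29],[-1,0.555,0.542,-0.253,0,0,-0.29],[-1,0.555,0.542,-0.253,0,0,-0.29]],
])

```text
t: 1.35
ee_pos: [474.3, -282.5, 150.1]
orientation: [-3.132, 0.242, 0.001]
ft_force: [-0.4, -1.2, -0.9]
width: 87.7
grasp_force: 0.0
```

Request:
servo_tool([
  [[-1,0,0,0,0,0,0],[-1,0,0,0,0,0,0]],
])

```text
t: 1.52
ee_pos: [474.0, -282.5, 150.1]
orientation: [-3.132, 0.235, 0.002]
ft_force: [0.0, -1.2, -0.2]
width: 87.8
grasp_force: 0.0
```

Request:
servo_tool([
  [[-1,0,0,-0.5,0,0,0],[-1,0,0,-0.5,0,0,0],[-1,0,0,-0.4,0,0,0],[-1,0,0,-0.15,0,0,0],[-1,0,0,0,0,0,0]],
])

```text
t: 1.93
ee_pos: [472.1, -284.2, 87.9]
orientation: [-3.131, 0.241, 0.004]
ft_force: [-0.0, 0.3, -0.3]
width: 87.7
grasp_force: 0.0
```

Request:
servo_tool([
  [[1,0,0,0,0,0,0],[1,0,0,0,0,0,0],[1,0,0,0,0,0,0],[1,0,0,0,0,0,0],[1,0,0,0,0,0,0]],
])

```text
t: 2.35
ee_pos: [473.8, -284.0, 89.6]
orientation: [3.132, -0.24, 0.002]
ft_force: [0.3, 0.7, -0.5]
width: 58.0
grasp_force: 0.0
```

Request:
servo_tool([
  [[1,0,0,0,0,0,0],[1,0,0,0,0,0,0],[1,0,0,0,0,0,0]],
])

```text
t: 2.6
ee_pos: [473.6, -283.7, 89.0]
orientation: [3.132, -0.24, 0.0]
ft_force: [-0.1, -0.4, -0.5]
width: 38.3
grasp_force: 0.0
```

Request:
servo_tool([
  [[1,0,0,0,0,0,0],[1,0,0,0,0,0,0],[1,0,0,0,0,0,0],[1,0,0,0,0,0,0]],
])

```text
t: 2.93
ee_pos: [473.5, -283.8, 88.9]
orientation: [-3.132, 0.24, 0.0]
ft_force: [0.7, 0.1, -0.1]
width: 26.8
grasp_force: 30.0
```

Request:
servo_tool([
  [[1,0,0,0.3,0,0,0],[1,0,0,0.5,0,0,0],[1,0,0,0.5,0,0,0],[1,0,0,0.2,0,0,0]],
])

```text
t: 3.27
ee_pos: [474.5, -284.3, 151.6]
orientation: [3.131, -0.24, 0.004]
ft_force: [0.0, -0.3, -0.7]
width: 26.5
grasp_force: 30.0
```

Request:
servo_tool([
  [[1,0.08,0.777,0,0,0,0.3],[1,0.08,0.777,0,0,0,0.3],[1,0.08,0.777,0,0,0,0.3],[1,0.08,0.777,0,0,0,0.3],[1,0.08,0.777,0,0,0,0.3]],
])

```text
t: 3.68
ee_pos: [489.4, -127.1, 149.2]
orientation: [3.141, -0.033, 0.001]
ft_force: [-0.7, 0.3, -0.5]
width: 26.6
grasp_force: 30.0
```

Request:
servo_tool([
  [[1,0.08,0.777,0,0,0,0.3],[1,0,0,-0.4,0,0,0],[1,0,0,-0.4,0,0,0],[1,0,0,0,0,0,0],[1,0,0,0,0,0,0]],
])

```text
t: 4.1
ee_pos: [492.3, -97.1, 116.6]
orientation: [-3.141, -0.007, 0.003]
ft_force: [-0.2, -0.0, -0.8]
width: 26.7
grasp_force: 30.0
```

```bash
python3 - <<'E'
from h import *
im=vision.get_image('top')[:,:,::-1];cv2.imwrite('pics/t1.png',cv2.resize(im[165:275,285:425],None,fx=5,fy=5,interpolation=cv2.INTER_CUBIC))
o=readout.get_obs();print(o['ee_pos'],o['orientation'],o['qpos'])
E
```

```text
[492.73438793 -97.41668946 117.14208985] [-3.14148403e+00 -6.24316407e-03  6.52661744e-04] [-2.18887702e-01  5.51542173e-01  1.99605046e+00  1.57796281e-05
  5.94427858e-01  1.34792090e+00]
```

View pics/t1.png

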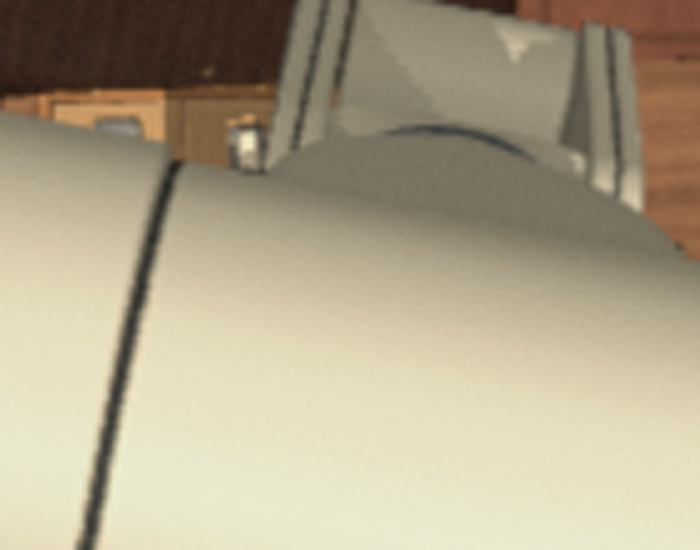

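The arm hides the tray from above, so I'll go by the numbers. I'll lower, open part way and look once the arm is clear.

Request:
servo_tool([
  [[1,0,0,-0.2,0,0,0],[1,0,0,-0.19,0,0,0],[1,0,0,0,0,0,0],[1,0,0,0,0,0,0]],
])

```text
t: 4.48
ee_pos: [492.6, -97.5, 101.0]
orientation: [-3.141, -0.006, 0.001]
ft_force: [0.4, 0.9, -0.7]
width: 26.5
grasp_force: 30.0
```

Request:
servo_tool([
  [[0,0,0,0,0,0,0],[0,0,0,0,0,0,0],[0,0,0,0,0,0,0],[0,0,0,0,0,0,0]],
])

```text
t: 4.82
ee_pos: [492.8, -97.3, 101.4]
orientation: [3.142, 0.007, 0.0]
ft_force: [-0.5, 0.6, 0.4]
width: 43.7
grasp_force: 0.0
```

Request:
servo_tool([
  [[0,0,0,0.3,0,0,0],[0,0,0,0.6,0,0,0],[0,0,0,0.6,0,0,0],[0,0,0,0.3,0,0,0]],
])

```text
t: 5.15
ee_pos: [493.6, -97.4, 176.2]
orientation: [3.141, 0.007, 0.004]
ft_force: [0.2, -0.1, 0.4]
width: 43.9
grasp_force: 0.0
```

Request:
servo_tool([
  [[0,0.02,0.935,-0.07,0,0,0.44],[0,0.02,0.935,-0.07,0,0,0.44],[0,0.02,0.935,-0.07,0,0,0.44],[0,0.02,0.935,-0.07,0,0,0.44],[0,0.02,0.935,-0.07,0,0,0.44]],
])

```text
t: 5.57
ee_pos: [496.7, 91.3, 160.3]
orientation: [-3.126, -0.31, -0.002]
ft_force: [0.7, -0.4, -0.8]
width: 43.9
grasp_force: 0.0
```

Request:
servo_tool([
  [[0,0.02,0.935,-0.07,0,0,0.44],[0,0.02,0.935,-0.07,0,0,0.44],[0,0.02,0.935,-0.07,0,0,0.44],[0,0.02,0.935,-0.07,0,0,0.44],[0,0.02,0.935,-0.07,0,0,0.44]],
])

```text
t: 5.98
ee_pos: [500.5, 278.7, 146.2]
orientation: [-3.082, -0.609, -0.001]
ft_force: [0.9, -0.1, -0.3]
width: 43.9
grasp_force: 0.0
```

Request:
servo_tool([
  [[0,0.02,0.935,-0.07,0,0,0.44],[0,0,0,0,0,0,0],[0,0,0,0,0,0,0]],
])

```text
t: 6.23
ee_pos: [501.2, 315.8, 143.1]
orientation: [-3.069, -0.67, -0.001]
ft_force: [0.1, -0.7, -0.0]
width: 44.0
grasp_force: 0.0
```

```bash
cat >> h.py <<'E'
def st():
    o=readout.get_obs();y=R.from_rotvec(o['orientation']).as_matrix()[:,1]
    print('ee',o['ee_pos'].round(1),'tooly',np.degrees(np.arctan2(y[1],y[0])).round(1),'w',round(o['width'],1))
E
python3 - <<'E'
from h import *
st()
im=vision.get_image('top')[:,:,::-1];cv2.imwrite('pics/t2.png',cv2.resize(im[165:275,285:425],None,fx=5,fy=5,interpolation=cv2.INTER_CUBIC))
E
```

```text
ee [501.2 315.8 143.1] tooly -65.4 w 44.0
```

View pics/t2.png

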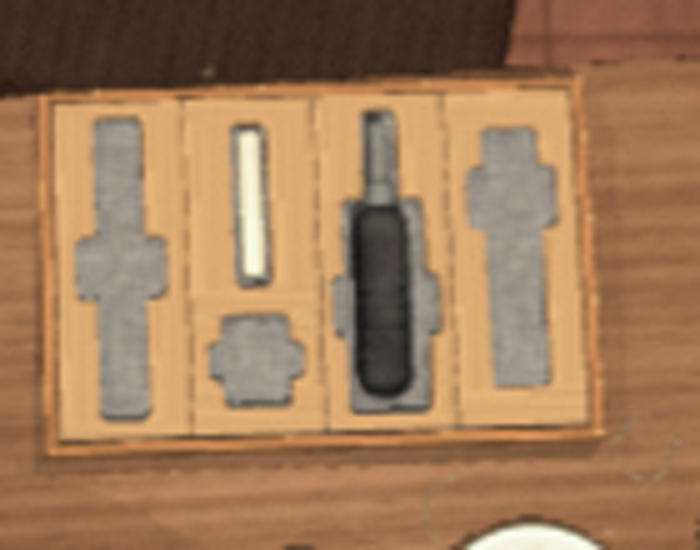

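The scriber lies centred in its cut-out (about (380,260) in the crop), with its tip in the channel. Next I'll pick up the compasses.

Request:
servo_tool([
  [[0,0,-0.04,-0.6,0,0,0],[0,0,0,-0.5,0,0,0],[0,0,0,-0.25,0,0,0],[0,0,0,-0.1,0,0,0],[0,0,0,0,0,0,0]],
])

```text
t: 6.7
ee_pos: [501.3, 311.2, 83.9]
orientation: [3.07, 0.663, -0.003]
ft_force: [0.6, 0.1, -0.4]
width: 44.1
grasp_force: 0.0
```

Request:
servo_tool([
  [[0,0,0,0,0,0,0],[0,0,0,0,0,0,0]],
])

```text
t: 6.87
ee_pos: [502.2, 312.5, 85.5]
orientation: [-3.07, -0.664, -0.002]
ft_force: [-0.3, -0.1, -0.3]
width: 43.8
grasp_force: 0.0
```

Request:
servo_tool([
  [[1,0,0,-0.02,0,0,0],[1,0,0,0,0,0,0],[1,0,0,0,0,0,0],[1,0,0,0,0,0,0]],
])

```text
t: 7.2
ee_pos: [501.6, 312.7, 84.0]
orientation: [-3.07, -0.665, -0.001]
ft_force: [1.3, 0.0, 1.0]
width: 20.7
grasp_force: 0.0
```

Request:
servo_tool([
  [[1,0,0,0,0,0,0],[1,0,0,0,0,0,0],[1,0,0,0,0,0,0]],
])

```text
t: 7.45
ee_pos: [501.6, 312.6, 83.8]
orientation: [-3.07, -0.665, -0.0]
ft_force: [0.3, -0.2, 2.4]
width: 16.0
grasp_force: 30.0
```

Request:
servo_tool([
  [[1,0,0,0.2,0,0,0],[1,0,0,0.4,0,0,0],[1,0,0,0.5,0,0,0],[1,0,0,0.4,0,0,0]],
])

```text
t: 7.78
ee_pos: [501.5, 312.5, 144.9]
orientation: [3.07, 0.665, -0.0]
ft_force: [1.1, 0.5, -1.1]
width: 16.0
grasp_force: 30.0
```

Request:
servo_tool([
  [[1,0,0,0,0,0,0],[1,0,0,0,0,0,0]],
])

```text
t: 7.95
ee_pos: [502.0, 312.7, 144.6]
orientation: [-3.07, -0.665, -0.003]
ft_force: [1.0, -0.6, -0.4]
width: 16.4
grasp_force: 30.0
```

Request:
servo_tool([
  [[1,0.078,-0.91,0,0,0,-0.37],[1,0.078,-0.91,0,0,0,-0.37],[1,0.078,-0.91,0,0,0,-0.37],[1,0.078,-0.91,0,0,0,-0.37],[1,0.078,-0.91,0,0,0,-0.37]],
])

```text
t: 8.37
ee_pos: [516.2, 128.8, 142.5]
orientation: [3.114, 0.414, -0.003]
ft_force: [1.0, -0.3, 0.2]
width: 16.3
grasp_force: 30.0
```

Request:
servo_tool([
  [[1,0.078,-0.91,0,0,0,-0.37],[1,0.078,-0.91,0,0,0,-0.37],[1,0.078,-0.91,0,0,0,-0.37],[1,0.078,-0.91,0,0,0,-0.37],[1,0.078,-0.91,0,0,0,-0.37]],
])

```text
t: 8.78
ee_pos: [531.8, -53.2, 142.5]
orientation: [-3.137, -0.16, 0.003]
ft_force: [0.4, 0.1, -0.9]
width: 16.5
grasp_force: 30.0
```

Request:
servo_tool([
  [[1,0.078,-0.91,0,0,0,-0.37],[1,0.078,-0.91,0,0,0,-0.37],[1,0.078,-0.91,0,0,0,-0.37],[1,0,0,0,0,0,0],[1,0,0,0,0,0,0]],
])

```text
t: 9.2
ee_pos: [541.4, -162.2, 142.5]
orientation: [-3.141, -0.006, 0.002]
ft_force: [-0.3, 0.5, -0.5]
width: 16.5
grasp_force: 30.0
```

```bash
python3 - <<'E'
from h import *
im=vision.get_image('scene')[:,:,::-1];cv2.imwrite('pics/s2.png',cv2.resize(im[150:290,240:440],None,fx=4,fy=4,interpolation=cv2.INTER_CUBIC))
st()
E
```

```text
ee [ 541.2 -160.8  142.5] tooly -89.7 w 16.7
```

View pics/s2.png

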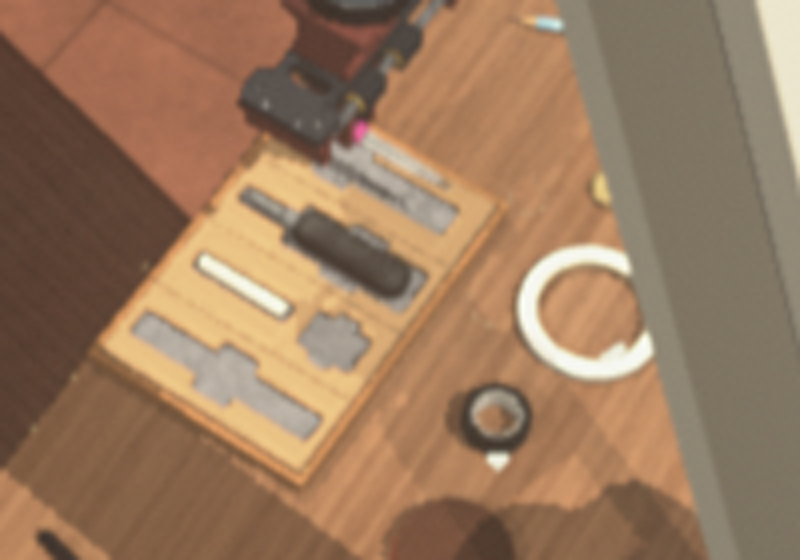

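The compasses are held parallel to their lane (the legs show at (370-450,150-190)). I'll lower them, with the felt at z = 14 here.

Request:
servo_tool([
  [[1,0,0,-0.4,0,0,0],[1,0,0,-0.4,0,0,0],[1,0,0,-0.2,0,0,0],[1,0,0,-0.09,0,0,0],[1,0,0,0,0,0,0]],
])

```text
t: 9.67
ee_pos: [541.5, -159.4, 99.0]
orientation: [-3.141, -0.013, 0.004]
ft_force: [0.8, 0.4, -0.4]
width: 16.5
grasp_force: 30.0
```

Request:
servo_tool([
  [[1,0,0,0,0,0,0],[1,0,0,0,0,0,0]],
])

```text
t: 9.83
ee_pos: [542.5, -160.4, 100.6]
orientation: [3.141, 0.012, 0.001]
ft_force: [-0.5, -0.8, 0.1]
width: 16.5
grasp_force: 30.0
```

Request:
servo_tool([
  [[0.2,0,0,0,0,0,0],[0.2,0,0,0,0,0,0],[0.2,0,0,0,0,0,0],[0.2,0,0,0,0,0,0],[0.2,0,0,0,0,0,0]],
])

```text
t: 10.25
ee_pos: [542.1, -160.8, 100.2]
orientation: [3.142, 0.011, 0.0]
ft_force: [-0.4, 0.3, -1.3]
width: 35.0
grasp_force: 0.0
```

Request:
servo_tool([
  [[0.2,0,0,0.2,0,0,0],[0.2,0,0,0.5,0,0,0],[0.2,0,0,0.5,0,0,0],[0.2,0,0,0.4,0,0,0]],
])

```text
t: 10.58
ee_pos: [542.3, -160.8, 165.7]
orientation: [3.141, 0.011, 0.001]
ft_force: [-0.3, 0.3, 0.3]
width: 35.3
grasp_force: 0.0
```

Request:
servo_tool([
  [[-0.1,-0.113,0.9,-0.057,0,0,0.107],[-0.1,-0.113,0.9,-0.057,0,0,0.107],[-0.1,-0.113,0.9,-0.057,0,0,0.107],[-0.1,-0.113,0.9,-0.057,0,0,0.107],[-0.1,-0.113,0.9,-0.057,0,0,0.107]],
])

```text
t: 11.0
ee_pos: [519.2, 20.7, 153.3]
orientation: [-3.14, -0.084, -0.001]
ft_force: [0.4, 0.5, -0.0]
width: 48.6
grasp_force: 0.0
```

Request:
servo_tool([
  [[-0.1,-0.113,0.9,-0.057,0,0,0.107],[-0.1,-0.113,0.9,-0.057,0,0,0.107],[-0.1,-0.113,0.9,-0.057,0,0,0.107],[-0.1,-0.113,0.9,-0.057,0,0,0.107],[-0.1,-0.113,0.9,-0.057,0,0,0.107]],
])

```text
t: 11.42
ee_pos: [496.5, 201.0, 141.8]
orientation: [-3.137, -0.158, -0.001]
ft_force: [-0.1, -0.1, 0.8]
width: 48.1
grasp_force: 0.0
```

Request:
servo_tool([
  [[-0.1,-0.113,0.9,-0.057,0,0,0.107],[-0.1,-0.113,0.9,-0.057,0,0,0.107],[-0.1,-0.113,0.9,-0.057,0,0,0.107],[-0.1,-0.113,0.9,-0.057,0,0,0.107],[-0.1,-0.113,0.9,-0.057,0,0,0.107]],
])

```text
t: 11.83
ee_pos: [473.8, 381.2, 130.4]
orientation: [-3.133, -0.231, -0.0]
ft_force: [0.4, 0.3, -0.5]
width: 48.2
grasp_force: 0.0
```

Request:
servo_tool([
  [[-0.1,0,0,0,0,0,0],[-0.1,0,0,0,0,0,0]],
])

```text
t: 12.0
ee_pos: [473.8, 380.9, 130.2]
orientation: [-3.132, -0.235, -0.001]
ft_force: [0.1, -0.3, 0.1]
width: 48.5
grasp_force: 0.0
```

```bash
python3 - <<'E'
from h import *
st()
im=vision.get_image('top')[:,:,::-1];cv2.imwrite('pics/t3.png',cv2.resize(im[165:275,285:425],None,fx=5,fy=5,interpolation=cv2.INTER_CUBIC))
E
```

```text
ee [473.8 380.9 130.2] tooly -81.4 w 48.5
```

View pics/t3.png

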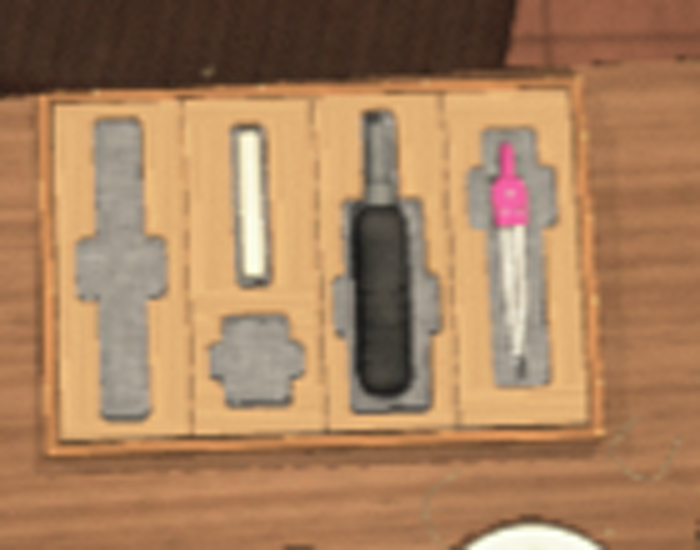

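The compasses lie in their lane (midpoint about (513,258) in the crop, lane centre (516,256)). Next is the eraser.

Request:
servo_tool([
  [[-0.1,0,0,-0.5,0,0,0],[-0.1,0,0,-0.4,0,0,0],[-0.1,0,0,-0.18,0,0,0],[-0.1,0,0,-0.06,0,0,0],[-0.1,0,0,0,0,0,0]],
])

```text
t: 12.47
ee_pos: [474.4, 378.1, 84.0]
orientation: [3.132, 0.228, -0.002]
ft_force: [-0.1, 0.1, -0.6]
width: 48.4
grasp_force: 0.0
```

Request:
servo_tool([
  [[1,0,0,0,0,0,0],[1,0,0,0,0,0,0],[1,0,0,0,0,0,0],[1,0,0,0,0,0,0],[1,0,0,0,0,0,0]],
])

```text
t: 12.88
ee_pos: [474.5, 379.5, 84.8]
orientation: [-3.133, -0.231, -0.001]
ft_force: [-0.0, -0.4, 2.4]
width: 20.5
grasp_force: 30.0
```

Request:
servo_tool([
  [[1,0,0,0,0,0,0],[1,0,0,0,0,0,0]],
])

```text
t: 13.05
ee_pos: [474.5, 379.5, 84.8]
orientation: [-3.133, -0.231, -0.001]
ft_force: [1.0, -1.1, 5.9]
width: 20.8
grasp_force: 30.0
```

Request:
servo_tool([
  [[1,0,0,0.3,0,0,0],[1,0,0,0.5,0,0,0],[1,0,0,0.5,0,0,0],[1,0,0,0.3,0,0,0],[1,0,0,0,0,0,0]],
])

```text
t: 13.47
ee_pos: [475.5, 380.3, 151.4]
orientation: [-3.13, -0.231, -0.006]
ft_force: [-0.9, 0.3, 0.7]
width: 20.5
grasp_force: 30.0
```

Request:
servo_tool([
  [[1,-0.0175,-0.945,0,0,0,-0.15],[1,-0.0175,-0.945,0,0,0,-0.15],[1,-0.0175,-0.945,0,0,0,-0.15],[1,-0.0175,-0.945,0,0,0,-0.15],[1,-0.0175,-0.945,0,0,0,-0.15]],
])

```text
t: 13.88
ee_pos: [470.0, 188.7, 147.7]
orientation: [3.139, 0.128, -0.001]
ft_force: [0.5, 0.2, -0.2]
width: 21.0
grasp_force: 30.0
```

Request:
servo_tool([
  [[1,-0.0175,-0.945,0,0,0,-0.15],[1,-0.0175,-0.945,0,0,0,-0.15],[1,-0.0175,-0.945,0,0,0,-0.15],[1,-0.0175,-0.945,0,0,0,-0.15],[1,-0.0175,-0.945,0,0,0,-0.15]],
])

```text
t: 14.3
ee_pos: [466.6, -0.4, 147.8]
orientation: [-3.141, -0.025, 0.001]
ft_force: [1.0, -0.8, -0.2]
width: 20.5
grasp_force: 30.0
```

Request:
servo_tool([
  [[1,-0.0175,-0.945,0,0,0,-0.15],[1,0,0,-0.4,0,0,0],[1,0,0,-0.3,0,0,0],[1,0,0,0,0,0,0],[1,0,0,0,0,0,0]],
])

```text
t: 14.72
ee_pos: [465.9, -36.5, 119.6]
orientation: [-3.141, -0.004, 0.004]
ft_force: [0.4, 0.4, 0.4]
width: 21.0
grasp_force: 30.0
```

Request:
servo_tool([
  [[1,0,0,0,0,0,0],[1,0,0,0,0,0,0]],
])

```text
t: 14.88
ee_pos: [466.9, -36.0, 120.7]
orientation: [3.142, 0.006, 0.001]
ft_force: [-1.0, 0.2, -0.7]
width: 20.6
grasp_force: 30.0
```

Request:
servo_tool([
  [[1,0,0,-0.35,0,0,0],[1,0,0,-0.22,0,0,0],[1,0,0,0,0,0,0],[1,0,0,0,0,0,0],[1,0,0,0,0,0,0]],
])

```text
t: 15.3
ee_pos: [467.1, -36.2, 97.7]
orientation: [3.142, 0.006, 0.001]
ft_force: [0.3, -0.2, 1.8]
width: 21.0
grasp_force: 30.9
```

Request:
servo_tool([
  [[0.14,0,0,0,0,0,0],[0.14,0,0,0,0,0,0],[0.14,0,0,0,0,0,0],[0.14,0,0,0,0,0,0],[0.14,0,0,0,0,0,0]],
])

```text
t: 15.72
ee_pos: [467.0, -36.6, 98.2]
orientation: [3.141, 0.005, 0.002]
ft_force: [-0.6, 0.2, 9.8]
width: 37.8
grasp_force: 4.7
```

Request:
servo_tool([
  [[0.14,0,0,0.2,0,0,0],[0.14,0,0,0.5,0,0,0],[0.14,0,0,0.5,0,0,0],[0.14,0,0,0.3,0,0,0],[0.14,0,0,0,0,0,0]],
])

```text
t: 16.13
ee_pos: [467.5, -36.5, 159.8]
orientation: [3.141, 0.005, 0.005]
ft_force: [0.5, -0.2, -0.9]
width: 37.9
grasp_force: 0.0
```

Request:
servo_tool([
  [[0.14,0.057,0.849,-0.1,0,0,-0.303],[0.14,0.057,0.849,-0.1,0,0,-0.303],[0.14,0.057,0.849,-0.1,0,0,-0.303],[0.14,0.057,0.849,-0.1,0,0,-0.303],[0.14,0.057,0.849,-0.1,0,0,-0.303]],
])

```text
t: 16.55
ee_pos: [477.3, 134.7, 136.7]
orientation: [3.134, -0.205, -0.002]
ft_force: [0.2, -0.6, 0.1]
width: 37.8
grasp_force: 0.0
```

Request:
servo_tool([
  [[0.14,0.057,0.849,-0.1,0,0,-0.303],[0.14,0.057,0.849,-0.1,0,0,-0.303],[0.14,0,0,0,0,0,0],[0.14,0,0,0,0,0,0],[0.14,0,0,0,0,0,0]],
])

```text
t: 16.97
ee_pos: [481.7, 200.8, 128.8]
orientation: [3.128, -0.284, -0.003]
ft_force: [0.2, 0.4, 0.7]
width: 37.7
grasp_force: 0.0
```

```bash
python3 - <<'E'
from h import *
st()
im=vision.get_image('top')[:,:,::-1];cv2.imwrite('pics/t4.png',cv2.resize(im[165:275,225:425],None,fx=4,fy=4,interpolation=cv2.INTER_CUBIC))
E
```

```text
ee [481.7 200.8 128.8] tooly -100.4 w 37.7
```

View pics/t4.png

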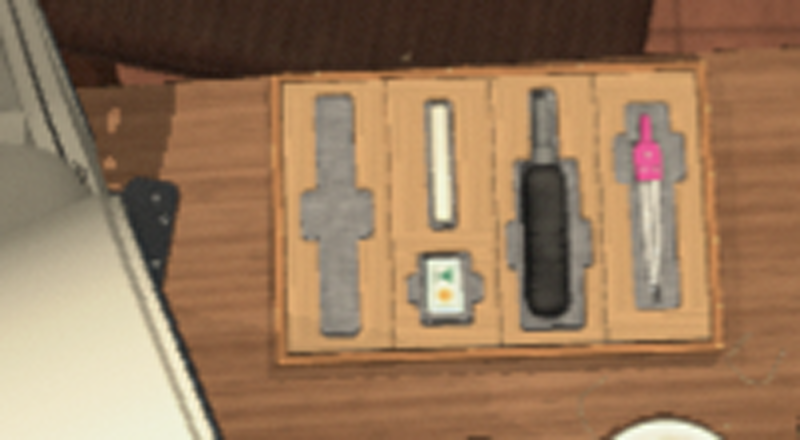

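The eraser lies centred in its short cut-out, about (446,286). The last tool is the marker.

Request:
servo_tool([
  [[0.14,0.03,0,-0.5,0,0,0],[0.14,0,0,-0.38,0,0,0],[0.14,0,0,-0.18,0,0,0],[0.14,0,0,-0.06,0,0,0],[0.14,0,0,0,0,0,0]],
])

```text
t: 17.43
ee_pos: [483.5, 200.2, 84.3]
orientation: [3.128, -0.288, -0.002]
ft_force: [0.1, -0.1, -0.4]
width: 37.5
grasp_force: 0.0
```

Request:
servo_tool([
  [[1,0,0,0,0,0,0],[1,0,0,0,0,0,0],[1,0,0,0,0,0,0],[1,0,0,0,0,0,0],[1,0,0,0,0,0,0]],
])

```text
t: 17.85
ee_pos: [484.0, 201.3, 85.2]
orientation: [-3.128, 0.285, -0.001]
ft_force: [-0.9, -1.0, 2.4]
width: 11.3
grasp_force: 30.0
```

Request:
servo_tool([
  [[1,0,0,0,0,0,0],[1,0,0,0,0,0,0]],
])

```text
t: 18.02
ee_pos: [484.0, 201.3, 85.2]
orientation: [-3.128, 0.285, -0.001]
ft_force: [-0.6, -0.4, 6.9]
width: 11.3
grasp_force: 30.0
```

Request:
servo_tool([
  [[1,0,0,0.3,0,0,0],[1,0,0,0.5,0,0,0],[1,0,0,0.5,0,0,0],[1,0,0,0.3,0,0,0],[1,0,0,0,0,0,0]],
])

```text
t: 18.43
ee_pos: [485.1, 201.8, 151.4]
orientation: [-3.126, 0.285, -0.007]
ft_force: [0.8, -1.3, 0.0]
width: 11.2
grasp_force: 30.0
```

Request:
servo_tool([
  [[1,0.125,-0.7275,0,0,0,0.36],[1,0.125,-0.7275,0,0,0,0.36],[1,0.125,-0.7275,0,0,0,0.36],[1,0.125,-0.7275,0,0,0,0.36],[1,0.125,-0.7275,0,0,0,0.36]],
])

```text
t: 18.85
ee_pos: [508.4, 54.5, 148.1]
orientation: [3.141, -0.036, -0.001]
ft_force: [0.2, 0.2, -0.7]
width: 11.3
grasp_force: 30.0
```

Request:
servo_tool([
  [[1,0.125,-0.7275,0,0,0,0.36],[1,0,0,-0.4,0,0,0],[1,0,0,-0.3,0,0,0],[1,0,0,0,0,0,0],[1,0,0,0,0,0,0]],
])

```text
t: 19.27
ee_pos: [512.7, 27.1, 119.5]
orientation: [-3.142, -0.011, 0.005]
ft_force: [0.9, -0.8, -0.9]
width: 11.0
grasp_force: 30.0
```

Request:
servo_tool([
  [[1,0,0,0,0,0,0],[1,0,0,0,0,0,0]],
])

```text
t: 19.43
ee_pos: [513.9, 27.4, 120.9]
orientation: [-3.142, -0.012, -0.0]
ft_force: [0.5, 0.3, -0.8]
width: 11.5
grasp_force: 30.0
```

Request:
servo_tool([
  [[1,0,-0.01,-0.35,0,0,0],[1,0,0,-0.21,0,0,0],[1,0,0,0,0,0,0],[1,0,0,0,0,0,0],[1,0,0,0,0,0,0]],
])

```text
t: 19.85
ee_pos: [513.8, 26.4, 98.5]
orientation: [3.142, 0.01, -0.0]
ft_force: [-1.8, 0.9, -0.3]
width: 11.4
grasp_force: 30.0
```

Request:
servo_tool([
  [[0.3,0,0,0,0,0,0],[0.3,0,0,0,0,0,0],[0.3,0,0,0,0,0,0],[0.3,0,0,0,0,0,0],[0.3,0,0,0,0,0,0]],
])

```text
t: 20.27
ee_pos: [513.8, 26.2, 98.4]
orientation: [-3.142, -0.01, -0.0]
ft_force: [0.7, -0.2, 0.1]
width: 30.8
grasp_force: 0.0
```

Request:
servo_tool([
  [[0.3,0,0,0.2,0,0,0],[0.3,0,0,0.5,0,0,0],[0.3,0,0,0.6,0,0,0],[0.3,0,0,0.6,0,0,0],[0.3,0,0,0.6,0,0,0]],
])

```text
t: 20.68
ee_pos: [513.5, 26.2, 199.7]
orientation: [3.142, 0.01, -0.0]
ft_force: [0.2, 0.6, 0.5]
width: 30.5
grasp_force: 0.0
```

Request:
servo_tool([
  [[0.3,0,0.9,0,0,0,0],[0.3,0,0.9,0,0,0,0],[0.3,0,0.9,0,0,0,0],[0.3,0,0.9,0,0,0,0],[0.3,0,0.9,0,0,0,0]],
])

```text
t: 21.1
ee_pos: [513.5, 207.8, 199.1]
orientation: [-3.141, -0.009, -0.001]
ft_force: [1.2, -0.5, 0.1]
width: 30.9
grasp_force: 0.0
```

Request:
servo_tool([
  [[0.3,0,0.5,0,0,0,0],[0.3,0,0.3,0,0,0,0],[0.3,0,0,0,0,0,0],[0.3,0,0,0,0,0,0],[0.3,0,0,0,0,0,0]],
])

```text
t: 21.52
ee_pos: [513.6, 237.0, 198.3]
orientation: [3.141, 0.009, -0.001]
ft_force: [0.6, -0.3, 0.3]
width: 30.8
grasp_force: 0.0
```

```bash
python3 - <<'E'
from h import *
st()
im=vision.get_image('top')[:,:,::-1];cv2.imwrite('pics/t5.png',cv2.resize(im[165:280,285:500],None,fx=3.7,fy=3.7,interpolation=cv2.INTER_CUBIC))
im=vision.get_image('scene')[:,:,::-1];cv2.imwrite('pics/s5.png',cv2.resize(im[150:290,240:440],None,fx=4,fy=4,interpolation=cv2.INTER_CUBIC))
E
```

```text
ee [513.6 237.  198.3] tooly -89.7 w 30.8
```

View pics/t5.png

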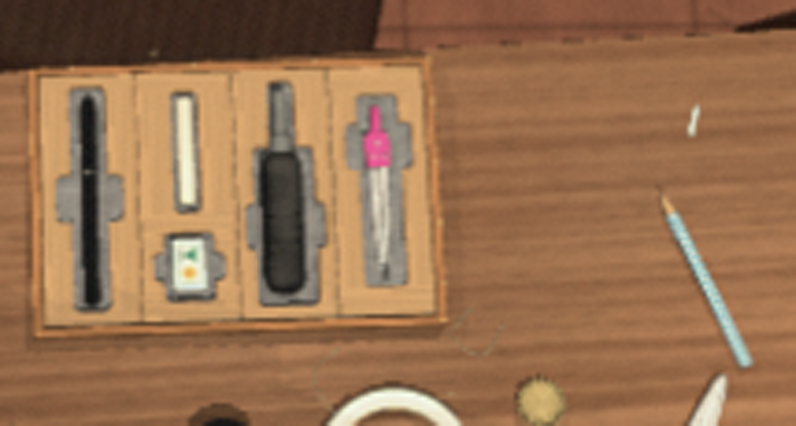

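View pics/s5.png

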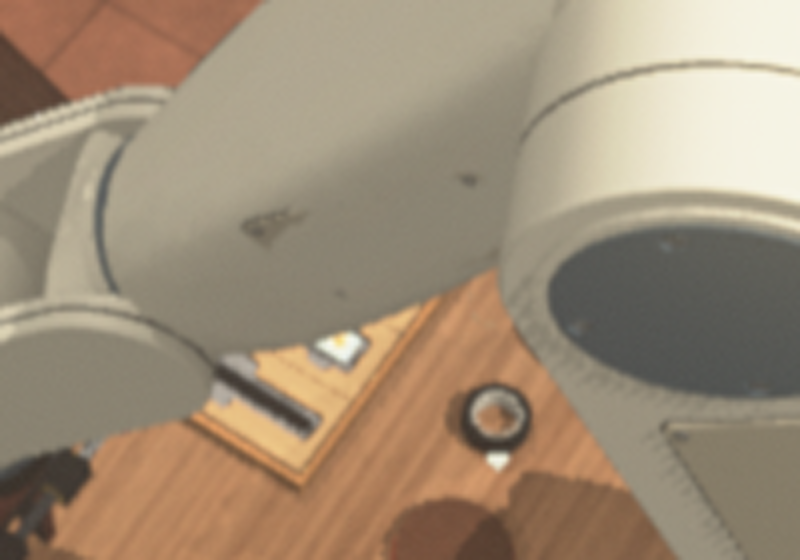

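The top view shows all four tools in their cut-outs: marker (90,200), eraser (190,266), scriber (282,190) and compasses (378,190). The pencil hasn't moved, so I'm handing the job in.

```bash
python3 -c "
from workcell import close_job
print(close_job())"
```

```text
the job is handed in; nothing more can be done
None
```

The marker, compasses, scriber and eraser each lie in their own cut-out in the final top-camera picture, the pencil was not moved, and the job was handed in at about 22 s; no verdict came back.

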